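Sort the kiln-unloading leftovers into their trays

ROBOT

A 6-joint arm with a two-finger parallel gripper is mounted at the origin on the work surface. World frame = base frame: x ahead of the robot, y to its left, z up, the work surface at z = 0. Lengths are in mm, angles in rad, forces in N, time in s.
With the tool pointing down it reaches from about 400 to 925 mm from the base axis. Payload 12.5 kg.
Tool frame: the origin (TCP) lies midway between the tips of the shut fingers; the grasp point (between the pads) lies 19 mm behind it; z points along the fingers, y is the direction in which the jaws open and shut (so a half turn about z gives the same grasp; the last joint's range is limited). The gripper opens to 95 mm and grips with 3 to 60 N. Pads are 20 mm wide; open, the fingers measure 119 mm over their backs; the gripper's body (75 mm by 180 mm) begins 59 mm behind the grasp point.
Start: joints at [-1.413, 0.491, 1.559, -0, 1.092, -0.106], TCP at [162.992, -603.391, 214.661] pointing down, gripper open.
Joint ranges: [-3.1, 3.1], [-0.84, 2.19], [0.05, 2.79], [-1.13, 4.28], [0.06, 2.93], [-2.69, 2.69]. Speed limits (rad/s): [2.22, 2.22, 2.79, 3.14, 3.14, 3.14].

INTERFACE

Orientations are given as [roll, pitch, yaw] about the fixed x, y, z axes, in that order (R = Rz(yaw) Ry(pitch) Rx(roll)).
In Python, from cell import * gives the robot as it stands. The module is installed in compiled form; this text tells all that it offers.
- The arm moves only by the tool carry_out, never from a script. Its argument "moves" is a list of rows, each an object of numbers: "dx", "dy", "dz": the shift along the tool's x, y, z in m; "twist": the turn about the tool's z in degrees. A call has 1 to 5 rows; each row is the pose to reach, as a shift and turn from the pose commanded when the call began, along the tool's axes at that moment; what a row does not reach only later rows make up. A row lasts 1/10 s, in which the tool goes at most 50 mm and 8.59 degrees, less where a joint would pass 70% of its speed; a pose out of reach is approached as far as the arm can. A call with a gripper value outside its range is refused whole. "grip" is the finger opening in m, from 0 to 0.0951, set as the call begins (left out, the last holds). The fingers move at their own pace and stop on an object; the grip force is fixed at half the most. Time passes only in rows, so rows that repeat a pose let the fingers close. It gives the time, the measured TCP pose, the force and the opening at its end, in the units of the state.
- state(): the state, without advancing time (a new reading comes with each control period).
- read_camera(name): name is "side" or "top"; returns (picture, depth): 400x640x3 uint8, red, green, blue; 400x640 float32, mm along the optical axis (not along the pixel's ray), 0 where there is no reading.
- camera_info(name): a dict with "mtx" (3x3 intrinsics, pixels), "dist_coeffs" ([k1, k2, p1, p2, k3] as OpenCV has them; the pictures are not rectified), "R" (3x3) and "t" (3): a world point X has camera coordinates R X + t. Camera axes: x right, y down, z forward; pixel columns grow to the right and rows downward; lengths in mm; the calibration is good to about 2 mm. A picture is of the moment at which its call begins. camera_info takes no time and is no camera call.
- job_done(): hands the job in, once; it reports no verdict.
The state is a dict: "t": time; "joints": joint angles; "qvel": joint speeds; "tau": joint torques, N m; "eef_pos": TCP position; "tcp_rot": TCP orientation; "ft_force": force on the tool from outside, world axes, zero at the start; "moment": the same for the moment, N m; "opening": opening from 0.0 (shut) to 1.0 (fully open).
Only numpy, scipy, OpenCV 4.12 (cv2) and the standard library are available. Lean on these libraries where they do the work, as an engineer would, in place of code of your own. Each camera call takes 0.05 s, during which the arm holds its last target. There are 200 camera calls.

TASK

Tidy the pottery bench: put both buff kiln props in the dark steel tray, both red-capped glaze jars in the white tray and the wooden press stamp in the blue tray, each standing upright on the tray's floor. Leave the brown clay vase, which is unfired and fragile, and the yellow roll of tape where they are.

Things in the scene. Friction and masses are not known exactly. Their poses are not given: they have to be found in the camera images.
- prop_a_center (a point): Kiln prop: buff-coloured upright ceramic tube, 36 mm outside and 18 mm inside diameter, 60 mm tall, standing on end. Point at its centre, 30 mm above its foot; z is its long axis, up. The two props are alike
- prop_b_center (a point): Kiln prop: buff-coloured upright ceramic tube, 36 mm outside and 18 mm inside diameter, 60 mm tall, standing on end. Point at its centre, 30 mm above its foot; z is its long axis, up. The two props are alike
- jar_a_center (a point): Glaze sample jar: off-white cylinder with a red cap, 40 mm diameter over its full height, 60 mm tall, closed, standing. Point at its centre, 30 mm above its foot; z is its axis, up. The two jars are alike
- jar_b_center (a point): Glaze sample jar: off-white cylinder with a red cap, 40 mm diameter over its full height, 60 mm tall, closed, standing. Point at its centre, 30 mm above its foot; z is its axis, up. The two jars are alike
- stamp_center (a point): Wooden press stamp standing on its face: square orange-brown wooden handle 28 x 28 mm on a red-brown square foot 36 x 36 mm and 12 mm high, 60 mm tall in all. Point at its centre, 30 mm above its underside; x and y are square to its flat sides, z up
- tray_steel: Dark grey steel tray for kiln props: low open tray, fixed to the table, outside 130 x 180 mm and 20 mm high, walls and floor 5 mm thick (inside 120 x 170 mm, floor 5 mm above the table). Origin: centre of its underside, on the table; x along its short side, y along its long side, z up
- tray_white: White plastic tray for glaze jars: low open tray, fixed to the table, outside 130 x 180 mm and 20 mm high, walls and floor 5 mm thick (inside 120 x 170 mm, floor 5 mm above the table). Origin: centre of its underside, on the table; x along its short side, y along its long side, z up
- tray_blue: Blue plastic tray for the stamp: low open tray, fixed to the table, outside 130 x 180 mm and 20 mm high, walls and floor 5 mm thick (inside 120 x 170 mm, floor 5 mm above the table). Origin: centre of its underside, on the table; x along its short side, y along its long side, z up
- vase_center (a point): Small brown unfired clay vase, to be left alone: 54 mm widest diameter, 80 mm tall, standing loose. Point at its centre, 40 mm above its foot; z up
- tape_center (a point): Yellow roll of tape lying flat and loose, to be left alone: 66 mm outside and 50 mm inside diameter, 24 mm high. Point at its centre, 12 mm above the table; z up
Mind the look-alikes: they are no part of the job. Of the things that look like the tray_blue, the larger one is meant. Leave any purple look-alike of the part that bears prop_a_center alone.

How it is judged (in metres and radians):
At the end, for the whole second after the job is handed in: Each thing stands in its tray (props steel, jars white, stamp blue): centre within the inner walls and 29 to 41 mm above the tray's origin, upright within 0.15 rad, at rest, released. Vase and tape within 30 mm of their starts, vase upright within 0.2 rad (x of prop_a_center in the frame of tray_steel between -0.06 and 0.06 m and y of prop_a_center in the frame of tray_steel between -0.085 and 0.085 m and z of prop_a_center in the frame of tray_steel between 0.029 and 0.041 m and angle between each of prop_a_center, prop_b_center, jar_a_center, jar_b_center, stamp_center's own z axis and vertical below 0.15 rad and linear speed of each of prop_a, prop_b, jar_a, jar_b, stamp below 0.02 m/s and x of prop_b_center in the frame of tray_steel between -0.06 and 0.06 m and y of prop_b_center in the frame of tray_steel between -0.085 and 0.085 m and z of prop_b_center in the frame of tray_steel between 0.029 and 0.041 m and x of jar_a_center in the frame of tray_white between -0.06 and 0.06 m and y of jar_a_center in the frame of tray_white between -0.085 and 0.085 m and z of jar_a_center in the frame of tray_white between 0.029 and 0.041 m and x of jar_b_center in the frame of tray_white between -0.06 and 0.06 m and y of jar_b_center in the frame of tray_white between -0.085 and 0.085 m and z of jar_b_center in the frame of tray_white between 0.029 and 0.041 m and x of stamp_center in the frame of tray_blue between -0.06 and 0.06 m and y of stamp_center in the frame of tray_blue between -0.085 and 0.085 m and z of stamp_center in the frame of tray_blue between 0.029 and 0.041 m and distance of each of vase_center, tape_center from where it was at the start of the episode below 0.03 m and angle between vase_center's own z axis and vertical below 0.2 rad); the robot touches nothing.
It fails at once if the unfired vase is tipped by more than 0.3 rad (angle between vase_center's own z axis and vertical above 0.3 rad).
It fails at once if the unfired vase is shifted by more than 30 mm (distance of vase_center from where it was at the start of the episode above 0.03 m).
It fails at once if the tape roll is shifted by more than 30 mm (distance of tape_center from where it was at the start of the episode above 0.03 m).
It also fails if it takes over 120 s, if anything falls off the work surface, if the arm or the gripper's body presses on something with over 40 N, if the wrist force passes 120 N, or if a joint passes its speed limit or range.

## Working session

There is one attempt and no reset: what is moved stays moved. The work goes in short steps, Python scripts to look and compute and a tool call to move; the robot and the scene stay as the last step left them, time stands still between calls to the robot, and variables do not carry over. Pictures are saved under pics/ and viewed, about 12 in all and at most 16, crops included, and the job is handed in when it is done.

Besides the shell and the picture viewer there is one more tool, called after ">>>" as name(argument=value, ...) on one line, values as JSON. carry_out: Moves the arm, as the interface text tells. Its arguments: {"type":"object","properties":{"moves":{"type":"array","items":{"type":"object","properties":{"dx":{"type":"number"},"dy":{"type":"number"},"dz":{"type":"number"},"twist":{"type":"number"}}}},"grip":{"type":"number"}},"required":["moves"]}

```bash
mkdir -p pics; python3 - <<'E'
from cell import *
import cv2,numpy as np
for n in("top","side"):
    p,d=read_camera(n); cv2.imwrite(f"pics/{n}0.png",p[:,:,::-1]); np.save(f"{n}_d.npy",d); np.save(f"{n}_p.npy",p)
    c=camera_info(n); print(n,{k:np.round(v,4).tolist() for k,v in c.items()})
print(state())
E
```

```text
top {'mtx': [[416.7275, 0.0, 319.4769], [0.0, 416.7275, 196.8939], [0.0, 0.0, 1.0]], 'dist_coeffs': [-0.1122, 0.0, 0.0, 0.0, 0.0], 'R': [[0.0282, -0.9995, -0.0121], [-0.9942, -0.0268, -0.1044], [0.1041, 0.015, -0.9945]], 't': [-4.5533, 487.7201, 1214.005]}
side {'mtx': [[367.0654, 0.0, 325.7606], [0.0, 367.0654, 199.5555], [0.0, 0.0, 1.0]], 'dist_coeffs': [-0.0214, 0.0, 0.0, 0.0, 0.0], 'R': [[-0.8872, -0.461, -0.0172], [-0.3199, 0.6415, -0.6972], [0.3325, -0.6131, -0.7167]], 't': [412.6619, 197.199, 774.522]}
{'t': 0.1, 'joints': array([-1.41257669e+00,  4.91519754e-01,  1.55938035e+00,  3.54394214e-07,
        1.09169299e+00, -1.05599388e-01]), 'qvel': array([ 0.00068295, -0.00248881, -0.00188963,  0.00170128,  0.00270858,
       -0.00034431]), 'tau': array([ 3.26940717e-03, -6.13624477e+01, -2.58606917e+01,  6.93571405e-02,
        4.70046583e-02, -6.03208628e-05]), 'eef_pos': array([ 162.97019461, -603.16263719,  214.11027275]), 'tcp_rot': array([-3.14059782e+00, -1.05762157e-04,  2.63818812e-01]), 'ft_force': array([ 0.31164565, -0.4724477 , -0.04721252]), 'moment': array([-0.00846393, -0.00181605,  0.00568769]), 'opening': 0.9982214436451605}
```

View pics/top0.png

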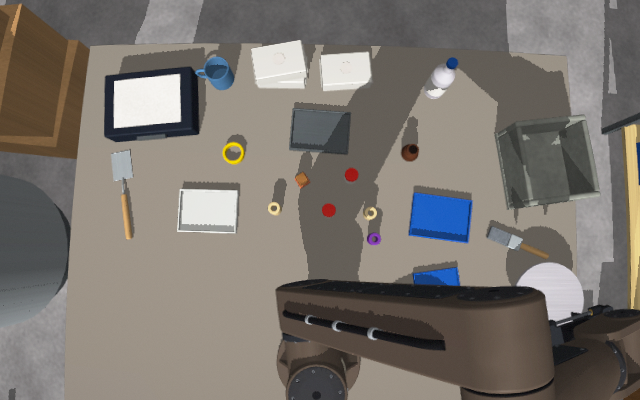

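View pics/side0.png

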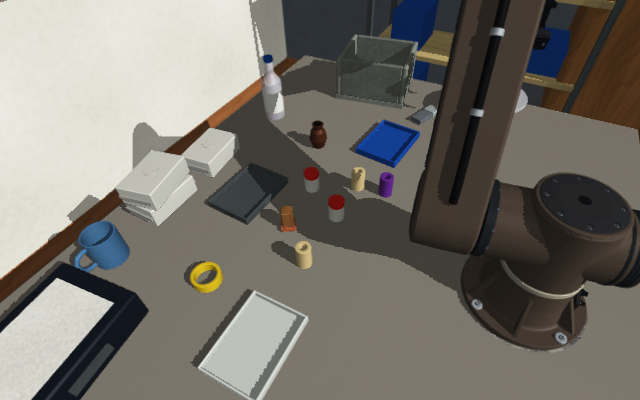

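Top view: the props are the buff rings at (274,208) and (371,213). The purple look-alike at (374,239) is to be left alone. Jars are at (351,174) and (329,210), the stamp at (302,180), the vase at (410,152) and the tape at (233,153). Trays: steel (320,131), white (208,210), blue candidates (440,218) and (436,276, half hidden by the arm). I'll measure these and check the blue pair in a crop.

```bash
cat > h.py <<'E'
import cv2,numpy as np
from cell import *
def cast(n,px,z):
    c=camera_info(n);R=np.array(c["R"]);t=np.array(c["t"])
    u=cv2.undistortPoints(np.float64(px).reshape(-1,1,2),np.array(c["mtx"]),np.array(c["dist_coeffs"])).reshape(-1,2)
    C=-R.T@t; d=np.c_[u,np.ones(len(u))]@R
    return (C+d*((z-C[2])/d[:,2])[:,None])[:,:2]
def blob(p,lo,hi,box,z,n="top"):
    """cast outer contour of the largest HSV blob in box (x0,y0,x1,y1) to height z; min-area rect there"""
    x0,y0,x1,y1=box
    h=cv2.cvtColor(p,cv2.COLOR_RGB2HSV)
    if lo[0]<0: h[...,0]=(h[...,0].astype(int)+90)%180; lo=(lo[0]+90,)+lo[1:]; hi=(hi[0]+90,)+hi[1:]
    m=np.zeros(h.shape[:2],np.uint8); m[y0:y1,x0:x1]=cv2.inRange(h,lo,hi)[y0:y1,x0:x1]
    c=max(cv2.findContours(m,cv2.RETR_EXTERNAL,cv2.CHAIN_APPROX_NONE)[0],key=cv2.contourArea)
    r=cv2.minAreaRect(cast(n,c.reshape(-1,2),z).astype(np.float32))
    return np.round(r[0],1),np.round(r[1],1),round(r[2],1),cv2.boundingRect(c)
E
cat > m.py <<'E'
from h import *
p=np.load("top_p.npy")
red=((-8,150,80),(6,255,255))
for k,a in dict(jarA=(*red,(335,160,365,190),60),jarB=(*red,(315,196,345,222),60),
 propA=((12,40,130),(30,180,255),(262,198,286,218),60),propB=((12,40,130),(30,180,255),(362,204,382,222),60),
 purple=((130,80,50),(155,255,255),(362,230,385,248),60),
 stamp=((3,120,60),(20,255,255),(292,170,314,190),60),
 vase=((-8,60,20),(15,255,140),(398,140,422,162),60),
 tape=((22,150,100),(34,255,255),(215,138,250,170),24),
 blue=((105,120,60),(125,255,255),(405,185,475,245),20),blue2=((105,120,60),(125,255,255),(405,255,475,290),20),
 white=((0,0,150),(180,60,255),(170,180,245,240),20),
 ).items(): print(k,*blob(p,*a))
print("steel",cast("top",[(293,107),(350,111),(348,154),(290,149)],20).round(1).tolist())
c=np.hstack([cv2.resize(p[95:165,280:370],None,fx=4,fy=4),]);c2=cv2.resize(p[160:300,260:490],None,fx=3,fy=3)
cv2.imwrite("pics/c1.png",c2[:,:,::-1])
E
python3 m.py
```

```text
jarA [552.  -81.4] [38.3 34.9] 1.2 (345, 168, 13, 14)
jarB [446.8 -18.7] [34.7 37.5] 1.6 (322, 204, 14, 13)
propA [446.8 138.9] [43.3 34.7] 46.9 (267, 202, 15, 14)
propB [ 439.9 -137. ] [37.6 37.5] 1.1 (363, 207, 14, 14)
purple [ 368.4 -149.8] [31.4 37.4] 1.4 (367, 233, 14, 12)
stamp [533.3  61.6] [38.1 34.2] 33.6 (295, 172, 15, 17)
vase [ 622.4 -252.2] [51.5 50.4] 0.2 (401, 144, 18, 18)
tape [615.7 274.7] [66.7 62.3] 47.2 (223, 142, 22, 22)
blue [ 436.5 -354.9] [181.  130.6] 83.9 (409, 193, 63, 50)
blue2 [ 255.4 -342. ] [ 53.7 136. ] 7.0 (413, 267, 47, 19)
white [442.  348.9] [179.8 231.6] 2.0 (170, 180, 75, 60)
steel [[764.1, 98.3], [755.6, -77.2], [620.9, -73.5], [631.8, 102.5]]
```

View pics/c1.png

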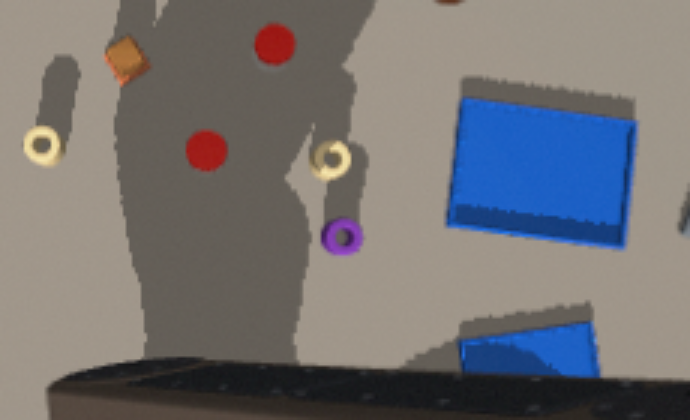

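The large blue tray at top-view (440,218) measures 181x131 mm, which matches the description. The one at (436,276) is only about 136 mm long, so it is the look-alike. The buff props at crop (43,146) and (330,158) are clearly distinct from the purple one at (342,237). Next I'll refine the stamp angle and the white and steel trays.

```bash
cat > m2.py <<'E'
from h import *
for n in("top","side"):
    d=np.load(n+"_d.npy");c=camera_info(n);R=np.array(c["R"]);t=np.array(c["t"])
    v,u=np.mgrid[:400,:640];px=np.c_[u.ravel(),v.ravel()].astype(float)
    q=cv2.undistortPoints(px.reshape(-1,1,2),np.array(c["mtx"]),np.array(c["dist_coeffs"])).reshape(-1,2)
    W=(np.c_[q,np.ones(len(q))]*d.reshape(-1,1)-t)@R; W=W[d.ravel()>0]
    for k,(x,y) in dict(jarA=(552,-81),jarB=(447,-19),propA=(446,139),propB=(440,-137),stamp=(533,61)).items():
        s=W[(np.hypot(W[:,0]-x,W[:,1]-y)<45)&(W[:,2]>54)&(W[:,2]<68)]
        if len(s)>5:
            r=cv2.minAreaRect(s[:,:2].astype(np.float32)); print(n,k,len(s),np.round(r[0],1),np.round(r[1],1),round(r[2],1),s[:,2].mean().round(1))
    for k,(x,y) in dict(white=(442,340),steel=(693,12),blue=(436,-355)).items():
        s=W[(abs(W[:,0]-x)<85)&(abs(W[:,1]-y)<110)&(W[:,2]>13)&(W[:,2]<27)]
        if len(s)>20:
            r=cv2.minAreaRect(s[:,:2].astype(np.float32)); print(n,k,len(s),np.round(r[0],1),np.round(r[1],1),round(r[2],1))
p=np.load("top_p.npy");s=np.load("side_p.npy")
a=cv2.resize(p[160:200,282:322],(390,390),interpolation=3);b=cv2.resize(s[200:240,268:308],(390,390),interpolation=3)
cv2.imwrite("pics/c2.png",np.hstack([a,b])[:,:,::-1])
E
python3 m2.py
```

```text
top jarA 144 [554.6 -82.3] [37.3 38.9] 45.0 59.1
top jarB 146 [448.5 -18.6] [37.7 37.5] 2.1 58.7
top propA 87 [449.9 140.6] [32.4 33.1] 1.8 59.3
top propB 90 [ 444.3 -139.8] [32.2 34.9] 89.8 59.1
top stamp 89 [540.4  63.8] [27.  27.6] 31.3 59.3
top white 371 [438.8 348.5] [130.9 180.5] 0.5
top steel 358 [693.9  14.3] [180.9 129.5] 86.9
top blue 377 [ 437.4 -356.6] [183.9 132.2] 83.6
side jarA 139 [550.8 -82.6] [36.9 40.1] 29.1 59.9
side jarB 172 [446.1 -16.7] [36.5 40.4] 26.0 60.0
side propA 154 [447.4 141.1] [32.7 34.4] 30.0 59.5
side propB 105 [ 442.8 -140.5] [33.7 36.6] 49.5 59.1
side stamp 114 [537.4  64.1] [28.5 28.2] 30.7 59.6
side white 1082 [436.2 347.8] [131.7 180.3] 0.3
side steel 549 [692.4  13.3] [183.  132.9] 86.8
side blue 401 [ 434.7 -356.4] [184.3 130.9] 83.7
```

View pics/c2.png

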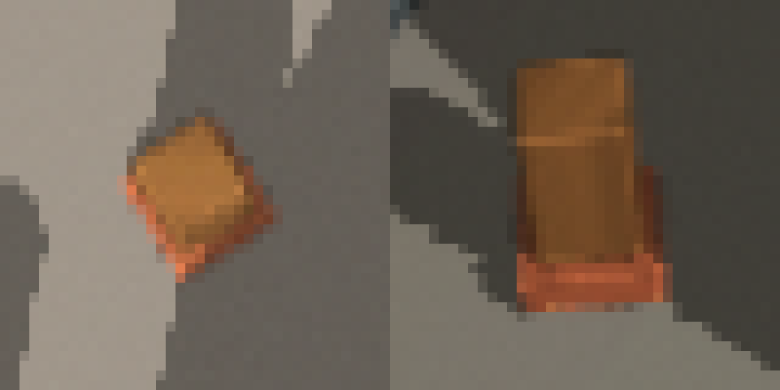

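>>> carry_out(moves=[{"dx":0.036,"dy":-0.034,"twist":3.1},{"dx":0.072,"dy":-0.068,"twist":6.1},{"dx":0.108,"dy":-0.102,"twist":9.1},{"dx":0.144,"dy":-0.136,"twist":12.1},{"dx":0.18,"dy":-0.17,"twist":15.1}])

```text
schema error: expected keys dx, dy, dz, twist
```

>>> carry_out(moves=[{"dx":0.036,"dy":-0.034,"dz":0,"twist":3.1},{"dx":0.072,"dy":-0.068,"dz":0,"twist":6.1},{"dx":0.108,"dy":-0.102,"dz":0,"twist":9.1},{"dx":0.144,"dy":-0.136,"dz":0,"twist":12.1},{"dx":0.18,"dy":-0.17,"dz":0,"twist":15.1}])

```text
t: 0.6
eef_pos: [293.0, -390.5, 214.5]
tcp_rot: [-3.141, 0.0, -0.002]
ft_force: [1.3, -0.1, -0.5]
opening: 1.001
```

>>> carry_out(moves=[{"dx":0.025,"dy":-0.042,"dz":0,"twist":0},{"dx":0.05,"dy":-0.084,"dz":0,"twist":0},{"dx":0.075,"dy":-0.126,"dz":0,"twist":0},{"dx":0.1,"dy":-0.168,"dz":0,"twist":0},{"dx":0.125,"dy":-0.21,"dz":0,"twist":0}])

```text
t: 1.1
eef_pos: [418.0, -180.4, 214.6]
tcp_rot: [3.141, -0.0, 0.0]
ft_force: [0.6, -0.2, 0.2]
opening: 0.999
```

>>> carry_out(moves=[{"dx":0.026,"dy":-0.042,"dz":0,"twist":0},{"dx":0.026,"dy":-0.042,"dz":0.04,"twist":0},{"dx":0.026,"dy":-0.042,"dz":0.08,"twist":0},{"dx":0.026,"dy":-0.042,"dz":0.11,"twist":0},{"dx":0.026,"dy":-0.042,"dz":0.11,"twist":0}])

```text
t: 1.6
eef_pos: [441.9, -139.4, 101.8]
tcp_rot: [-3.139, 0.006, 0.001]
ft_force: [0.3, -0.2, 0.1]
opening: 0.997
```

>>> carry_out(moves=[{"dx":0,"dy":0,"dz":0.03,"twist":0},{"dx":0,"dy":0,"dz":0.06,"twist":0},{"dx":0,"dy":0,"dz":0.081,"twist":0},{"dx":0,"dy":0,"dz":0.081,"twist":0}])

```text
t: 2.0
eef_pos: [443.0, -140.3, 23.0]
tcp_rot: [-3.141, 0.002, -0.0]
ft_force: [-0.4, -0.4, 0.7]
opening: 1.003
```

>>> carry_out(grip=0, moves=[{"dx":0,"dy":0,"dz":0,"twist":0},{"dx":0,"dy":0,"dz":0,"twist":0},{"dx":0,"dy":0,"dz":0,"twist":0},{"dx":0,"dy":0,"dz":0,"twist":0},{"dx":0,"dy":0,"dz":0,"twist":0}])

```text
t: 2.5
eef_pos: [443.6, -140.4, 24.1]
tcp_rot: [3.141, -0.001, 0.0]
ft_force: [-1.0, -0.4, 0.1]
opening: 0.635
```

>>> carry_out(moves=[{"dx":0,"dy":0,"dz":0,"twist":0},{"dx":0,"dy":0,"dz":0,"twist":0},{"dx":0,"dy":0,"dz":0,"twist":0},{"dx":0,"dy":0,"dz":0,"twist":0},{"dx":0,"dy":0,"dz":0,"twist":0}])

```text
t: 3.0
eef_pos: [443.4, -140.3, 23.6]
tcp_rot: [3.142, 0.0, 0.0]
ft_force: [0.6, 0.4, -0.6]
opening: 0.364
```

>>> carry_out(moves=[{"dx":0,"dy":0,"dz":0,"twist":0},{"dx":0,"dy":0,"dz":0,"twist":0},{"dx":0,"dy":0,"dz":-0.03,"twist":0},{"dx":0,"dy":0,"dz":-0.07,"twist":0},{"dx":0,"dy":0,"dz":-0.11,"twist":0}])

```text
t: 3.5
eef_pos: [442.9, -140.1, 134.6]
tcp_rot: [-3.141, 0.001, 0.0]
ft_force: [0.7, -0.3, -1.5]
opening: 0.363
```

>>> carry_out(moves=[{"dx":0.04,"dy":-0.018,"dz":0,"twist":0},{"dx":0.08,"dy":-0.037,"dz":0,"twist":0},{"dx":0.12,"dy":-0.055,"dz":0,"twist":0},{"dx":0.16,"dy":-0.073,"dz":0,"twist":0},{"dx":0.2,"dy":-0.091,"dz":0,"twist":0}])

```text
t: 4.0
eef_pos: [644.6, -48.2, 133.4]
tcp_rot: [3.142, 0.0, 0.0]
ft_force: [0.5, -0.7, -1.0]
opening: 0.362
```

>>> carry_out(moves=[{"dx":0.03,"dy":-0.014,"dz":0,"twist":0},{"dx":0.05,"dy":-0.023,"dz":0,"twist":0},{"dx":0.05,"dy":-0.023,"dz":0.03,"twist":0},{"dx":0.05,"dy":-0.023,"dz":0.06,"twist":0},{"dx":0.05,"dy":-0.023,"dz":0.08,"twist":0}])

```text
t: 4.5
eef_pos: [692.4, -25.9, 51.1]
tcp_rot: [-3.141, 0.003, 0.001]
ft_force: [0.4, 0.4, -1.2]
opening: 0.362
```

>>> carry_out(moves=[{"dx":0,"dy":0,"dz":0.015,"twist":0},{"dx":0,"dy":0,"dz":0.0245,"twist":0},{"dx":0,"dy":0,"dz":0.0245,"twist":0}])

```text
t: 4.8
eef_pos: [693.5, -26.3, 28.8]
tcp_rot: [3.141, -0.0, 0.0]
ft_force: [-0.2, -0.7, -1.0]
opening: 0.364
```

>>> carry_out(grip=0.058, moves=[{"dx":0,"dy":0,"dz":0,"twist":0},{"dx":0,"dy":0,"dz":0,"twist":0},{"dx":0,"dy":0,"dz":0,"twist":0},{"dx":0,"dy":0,"dz":0,"twist":0},{"dx":0,"dy":0,"dz":0,"twist":0}])

```text
t: 5.3
eef_pos: [693.4, -26.3, 29.3]
tcp_rot: [3.141, -0.0, 0.0]
ft_force: [-0.2, -0.3, 0.4]
opening: 0.604
```

>>> carry_out(moves=[{"dx":0,"dy":0,"dz":-0.02,"twist":0},{"dx":0,"dy":0,"dz":-0.06,"twist":0},{"dx":0,"dy":0,"dz":-0.1,"twist":0},{"dx":0,"dy":0,"dz":-0.1,"twist":0}])

```text
t: 5.7
eef_pos: [695.6, -26.5, 135.0]
tcp_rot: [3.14, -0.009, 0.0]
ft_force: [0.7, 0.4, 1.1]
opening: 0.608
```

>>> carry_out(grip=0.085, moves=[{"dx":-0.041,"dy":-0.028,"dz":0,"twist":0},{"dx":-0.082,"dy":-0.056,"dz":0,"twist":0},{"dx":-0.123,"dy":-0.084,"dz":0,"twist":0},{"dx":-0.164,"dy":-0.112,"dz":0,"twist":0},{"dx":-0.205,"dy":-0.14,"dz":0,"twist":0}])

```text
t: 6.2
eef_pos: [486.4, 114.4, 128.9]
tcp_rot: [3.142, 0.0, -0.0]
ft_force: [1.0, 1.2, -1.1]
opening: 0.887
```

>>> carry_out(moves=[{"dx":-0.03,"dy":-0.02,"dz":0,"twist":0},{"dx":-0.04,"dy":-0.027,"dz":0,"twist":0},{"dx":-0.04,"dy":-0.027,"dz":0.02,"twist":0},{"dx":-0.04,"dy":-0.027,"dz":0.04,"twist":0},{"dx":-0.04,"dy":-0.027,"dz":0.04,"twist":0}])

```text
t: 6.7
eef_pos: [447.9, 140.4, 87.4]
tcp_rot: [3.141, 0.003, 0.0]
ft_force: [-0.1, -0.7, -0.1]
opening: 0.895
```

>>> carry_out(moves=[{"dx":0,"dy":0,"dz":0.03,"twist":0},{"dx":0,"dy":0,"dz":0.05,"twist":0},{"dx":0,"dy":0,"dz":0.0655,"twist":0},{"dx":0,"dy":0,"dz":0.0655,"twist":0}])

```text
t: 7.1
eef_pos: [448.3, 140.3, 22.7]
tcp_rot: [3.141, 0.002, -0.0]
ft_force: [0.4, 0.8, 0.4]
opening: 0.895
```

>>> carry_out(grip=0, moves=[{"dx":0,"dy":0,"dz":0,"twist":0},{"dx":0,"dy":0,"dz":0,"twist":0},{"dx":0,"dy":0,"dz":0,"twist":0},{"dx":0,"dy":0,"dz":0,"twist":0},{"dx":0,"dy":0,"dz":0,"twist":0}])

```text
t: 7.6
eef_pos: [448.5, 140.7, 24.0]
tcp_rot: [-3.142, -0.001, 0.0]
ft_force: [0.5, -0.7, 0.3]
opening: 0.531
```

>>> carry_out(moves=[{"dx":0,"dy":0,"dz":0,"twist":0},{"dx":0,"dy":0,"dz":0,"twist":0},{"dx":0,"dy":0,"dz":0,"twist":0},{"dx":0,"dy":0,"dz":0,"twist":0},{"dx":0,"dy":0,"dz":0,"twist":0}])

```text
t: 8.1
eef_pos: [448.3, 140.7, 23.7]
tcp_rot: [3.142, -0.0, 0.0]
ft_force: [-1.1, -0.3, 2.5]
opening: 0.363
```

>>> carry_out(moves=[{"dx":0,"dy":0,"dz":0,"twist":0},{"dx":0,"dy":0,"dz":0,"twist":0},{"dx":0,"dy":0,"dz":-0.03,"twist":0},{"dx":0,"dy":0,"dz":-0.07,"twist":0},{"dx":0,"dy":0,"dz":-0.11,"twist":0}])

```text
t: 8.6
eef_pos: [447.8, 140.6, 134.5]
tcp_rot: [3.141, 0.002, 0.0]
ft_force: [0.2, 0.9, -1.1]
opening: 0.364
```

>>> carry_out(moves=[{"dx":0.04,"dy":0.014,"dz":0,"twist":0},{"dx":0.08,"dy":0.028,"dz":0,"twist":0},{"dx":0.12,"dy":0.042,"dz":0,"twist":0},{"dx":0.16,"dy":0.056,"dz":0,"twist":0},{"dx":0.2,"dy":0.07,"dz":0,"twist":0}])

```text
t: 9.1
eef_pos: [649.6, 70.0, 133.3]
tcp_rot: [3.142, 0.001, 0.0]
ft_force: [-0.3, 1.3, -0.4]
opening: 0.36
```

>>> carry_out(moves=[{"dx":0.03,"dy":0.012,"dz":0,"twist":0},{"dx":0.0445,"dy":0.017,"dz":0,"twist":0},{"dx":0.0445,"dy":0.017,"dz":0.03,"twist":0},{"dx":0.0445,"dy":0.017,"dz":0.06,"twist":0},{"dx":0.0445,"dy":0.017,"dz":0.08,"twist":0}])

```text
t: 9.6
eef_pos: [691.9, 53.6, 50.9]
tcp_rot: [3.142, 0.003, 0.0]
ft_force: [0.5, -0.2, -0.6]
opening: 0.36
```

>>> carry_out(moves=[{"dx":0,"dy":0,"dz":0.015,"twist":0},{"dx":0,"dy":0,"dz":0.0245,"twist":0},{"dx":0,"dy":0,"dz":0.0245,"twist":0}])

```text
t: 9.9
eef_pos: [693.0, 53.8, 28.8]
tcp_rot: [3.141, -0.0, 0.0]
ft_force: [-0.0, 0.1, -0.3]
opening: 0.362
```

>>> carry_out(grip=0.058, moves=[{"dx":0,"dy":0,"dz":0,"twist":0},{"dx":0,"dy":0,"dz":0,"twist":0},{"dx":0,"dy":0,"dz":0,"twist":0},{"dx":0,"dy":0,"dz":0,"twist":0},{"dx":0,"dy":0,"dz":0,"twist":0}])

```text
t: 10.4
eef_pos: [692.9, 53.7, 29.3]
tcp_rot: [3.141, -0.0, 0.0]
ft_force: [-0.6, -0.5, 0.5]
opening: 0.606
```

>>> carry_out(moves=[{"dx":0,"dy":0,"dz":-0.02,"twist":0},{"dx":0,"dy":0,"dz":-0.06,"twist":0},{"dx":0,"dy":0,"dz":-0.1,"twist":0},{"dx":0,"dy":0,"dz":-0.1,"twist":0}])

```text
t: 10.8
eef_pos: [695.2, 53.8, 135.0]
tcp_rot: [3.141, -0.009, 0.0]
ft_force: [0.3, -0.4, 0.2]
opening: 0.608
```

>>> carry_out(grip=0.085, moves=[{"dx":-0.04,"dy":-0.003,"dz":0,"twist":-8},{"dx":-0.08,"dy":-0.005,"dz":0,"twist":-16},{"dx":-0.12,"dy":-0.008,"dz":0,"twist":-24},{"dx":-0.154,"dy":-0.01,"dz":0,"twist":-31},{"dx":-0.154,"dy":-0.01,"dz":0,"twist":-31}])

```text
t: 11.3
eef_pos: [534.9, 64.1, 129.0]
tcp_rot: [-3.14, 0.002, 0.546]
ft_force: [0.0, -0.6, 0.2]
opening: 0.886
```

>>> carry_out(moves=[{"dx":0,"dy":0,"dz":0.03,"twist":0},{"dx":0,"dy":0,"dz":0.06,"twist":0},{"dx":0,"dy":0,"dz":0.09,"twist":0},{"dx":0,"dy":0,"dz":0.1055,"twist":0},{"dx":0,"dy":0,"dz":0.1055,"twist":0}])

```text
t: 11.8
eef_pos: [538.3, 63.6, 21.4]
tcp_rot: [-3.14, 0.003, 0.54]
ft_force: [-0.0, -0.2, 0.1]
opening: 0.893
```

>>> carry_out(grip=0, moves=[{"dx":0,"dy":0,"dz":0,"twist":0},{"dx":0,"dy":0,"dz":0,"twist":0},{"dx":0,"dy":0,"dz":0,"twist":0},{"dx":0,"dy":0,"dz":0,"twist":0},{"dx":0,"dy":0,"dz":0,"twist":0}])

```text
t: 12.3
eef_pos: [539.0, 63.7, 24.1]
tcp_rot: [3.141, -0.001, 0.541]
ft_force: [-0.5, -0.1, 0.3]
opening: 0.53
```

>>> carry_out(moves=[{"dx":0,"dy":0,"dz":0,"twist":0},{"dx":0,"dy":0,"dz":0,"twist":0},{"dx":0,"dy":0,"dz":0,"twist":0},{"dx":0,"dy":0,"dz":0,"twist":0},{"dx":0,"dy":0,"dz":0,"twist":0}])

```text
t: 12.8
eef_pos: [538.8, 63.7, 23.6]
tcp_rot: [3.142, 0.0, 0.541]
ft_force: [-0.5, 0.0, 0.7]
opening: 0.294
```

>>> carry_out(moves=[{"dx":0,"dy":0,"dz":0,"twist":0},{"dx":0,"dy":0,"dz":0,"twist":0},{"dx":0,"dy":0,"dz":0,"twist":0}])

```text
t: 13.1
eef_pos: [538.8, 63.7, 23.6]
tcp_rot: [3.141, 0.0, 0.541]
ft_force: [0.0, 0.2, 0.8]
opening: 0.296
```

>>> carry_out(moves=[{"dx":0,"dy":0,"dz":-0.025,"twist":7},{"dx":0,"dy":0,"dz":-0.05,"twist":14},{"dx":0,"dy":0,"dz":-0.08,"twist":21},{"dx":0,"dy":0,"dz":-0.11,"twist":28},{"dx":0,"dy":0,"dz":-0.11,"twist":31}])

```text
t: 13.6
eef_pos: [540.3, 63.8, 137.0]
tcp_rot: [3.141, -0.006, -0.004]
ft_force: [-0.1, 0.3, -0.2]
opening: 0.297
```

>>> carry_out(moves=[{"dx":-0.01,"dy":0.04,"dz":0,"twist":0},{"dx":-0.02,"dy":0.08,"dz":0,"twist":0},{"dx":-0.03,"dy":0.12,"dz":0,"twist":0},{"dx":-0.04,"dy":0.16,"dz":0,"twist":0},{"dx":-0.05,"dy":0.2,"dz":0,"twist":0}])

```text
t: 14.1
eef_pos: [488.2, -137.7, 133.6]
tcp_rot: [3.142, 0.0, 0.0]
ft_force: [1.2, -0.2, -0.8]
opening: 0.295
```

>>> carry_out(moves=[{"dx":-0.01,"dy":0.045,"dz":0,"twist":0},{"dx":-0.02,"dy":0.09,"dz":0,"twist":0},{"dx":-0.03,"dy":0.135,"dz":0,"twist":0},{"dx":-0.04,"dy":0.18,"dz":0,"twist":0},{"dx":-0.052,"dy":0.22,"dz":0,"twist":0}])

```text
t: 14.6
eef_pos: [436.2, -358.4, 133.5]
tcp_rot: [3.141, -0.0, -0.0]
ft_force: [1.8, 0.1, -0.5]
opening: 0.294
```

```bash
python3 -c "
from cell import *
s=state();print(s['eef_pos'],s['joints'].round(2),s['opening'])"
```

```text
[ 436.20469396 -358.44241496  133.52054868] [-0.8   0.5   1.8  -0.    0.84  0.77] 0.29385741648254454
```

Lower, release and go up.

>>> carry_out(moves=[{"dx":0,"dy":0,"dz":0.03,"twist":0},{"dx":0,"dy":0,"dz":0.06,"twist":0},{"dx":0,"dy":0,"dz":0.09,"twist":0},{"dx":0,"dy":0,"dz":0.1045,"twist":0},{"dx":0,"dy":0,"dz":0.1045,"twist":0}])

```text
t: 15.1
eef_pos: [436.4, -355.8, 27.4]
tcp_rot: [-3.14, 0.002, 0.0]
ft_force: [0.3, -0.6, -0.2]
opening: 0.29
```

>>> carry_out(grip=0.06, moves=[{"dx":0,"dy":0,"dz":0,"twist":0},{"dx":0,"dy":0,"dz":0,"twist":0},{"dx":0,"dy":0,"dz":0,"twist":0},{"dx":0,"dy":0,"dz":0,"twist":0},{"dx":0,"dy":0,"dz":0,"twist":0}])

```text
t: 15.6
eef_pos: [437.0, -356.4, 29.4]
tcp_rot: [3.141, -0.0, 0.0]
ft_force: [-0.5, -0.1, -0.3]
opening: 0.62
```

>>> carry_out(moves=[{"dx":0,"dy":0,"dz":-0.02,"twist":0},{"dx":0,"dy":0,"dz":-0.06,"twist":0},{"dx":0,"dy":0,"dz":-0.1,"twist":0},{"dx":0,"dy":0,"dz":-0.1,"twist":0},{"dx":0,"dy":0,"dz":-0.1,"twist":0}])

```text
t: 16.1
eef_pos: [437.0, -356.4, 129.8]
tcp_rot: [3.14, -0.001, 0.0]
ft_force: [-0.2, 1.3, -0.7]
opening: 0.629
```

>>> carry_out(grip=0.09, moves=[{"dx":0.018,"dy":-0.044,"dz":0,"twist":0},{"dx":0.036,"dy":-0.088,"dz":0,"twist":0},{"dx":0.054,"dy":-0.132,"dz":0,"twist":0},{"dx":0.072,"dy":-0.176,"dz":0,"twist":0},{"dx":0.09,"dy":-0.22,"dz":0,"twist":0}])

```text
t: 16.6
eef_pos: [526.7, -134.3, 127.7]
tcp_rot: [-3.141, 0.002, -0.0]
ft_force: [0.4, -0.3, 0.2]
opening: 0.938
```

>>> carry_out(moves=[{"dx":0.018,"dy":-0.04,"dz":0,"twist":0},{"dx":0.0255,"dy":-0.054,"dz":0,"twist":0},{"dx":0.0255,"dy":-0.054,"dz":0.02,"twist":0},{"dx":0.0255,"dy":-0.054,"dz":0.03,"twist":0},{"dx":0.0255,"dy":-0.054,"dz":0.03,"twist":0}])

```text
t: 17.1
eef_pos: [551.2, -82.6, 97.1]
tcp_rot: [-3.141, 0.004, -0.0]
ft_force: [0.2, -0.7, -0.1]
opening: 0.945
```

```bash
python3 - <<'E'
from h import *
p,d=read_camera("side");cv2.imwrite("pics/s1.png",p[:,:,::-1]);print(state()["eef_pos"])
E
```

```text
[551.67004632 -82.84315657  98.102488  ]
```

View pics/s1.png

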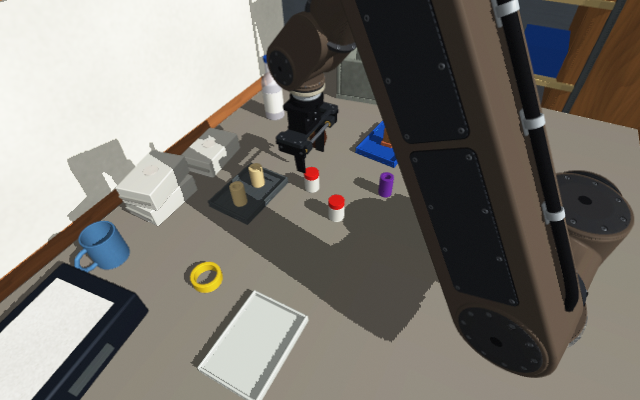

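Both props stand in the steel tray at (238,193) and (257,177). The gripper is over jar A at (312,175). The stamp in the blue tray at (383,135) is half hidden, so I'll check it later.

>>> carry_out(moves=[{"dx":0,"dy":0,"dz":0.03,"twist":0},{"dx":0,"dy":0,"dz":0.055,"twist":0},{"dx":0,"dy":0,"dz":0.0755,"twist":0},{"dx":0,"dy":0,"dz":0.0755,"twist":0}])

```text
t: 17.55
eef_pos: [551.2, -82.8, 22.0]
tcp_rot: [-3.141, 0.003, -0.001]
ft_force: [0.1, 0.8, 0.3]
opening: 0.946
```

>>> carry_out(grip=0, moves=[{"dx":0,"dy":0,"dz":0,"twist":0},{"dx":0,"dy":0,"dz":0,"twist":0},{"dx":0,"dy":0,"dz":0,"twist":0},{"dx":0,"dy":0,"dz":0,"twist":0},{"dx":0,"dy":0,"dz":0,"twist":0}])

```text
t: 18.05
eef_pos: [552.6, -82.3, 24.1]
tcp_rot: [3.141, -0.001, 0.0]
ft_force: [0.4, 0.0, -1.3]
opening: 0.586
```

>>> carry_out(moves=[{"dx":0,"dy":0,"dz":0,"twist":0},{"dx":0,"dy":0,"dz":0,"twist":0},{"dx":0,"dy":0,"dz":0,"twist":0},{"dx":0,"dy":0,"dz":0,"twist":0},{"dx":0,"dy":0,"dz":0,"twist":0}])

```text
t: 18.55
eef_pos: [552.4, -82.3, 23.7]
tcp_rot: [3.141, -0.0, 0.0]
ft_force: [-1.2, 0.5, 3.2]
opening: 0.42
```

>>> carry_out(moves=[{"dx":0,"dy":0,"dz":0,"twist":0},{"dx":0,"dy":0,"dz":-0.03,"twist":0},{"dx":0,"dy":0,"dz":-0.07,"twist":0},{"dx":0,"dy":0,"dz":-0.11,"twist":0},{"dx":0,"dy":0,"dz":-0.11,"twist":0}])

```text
t: 19.05
eef_pos: [554.3, -82.7, 138.1]
tcp_rot: [3.14, -0.007, 0.0]
ft_force: [0.5, -0.2, -0.7]
opening: 0.418
```

>>> carry_out(moves=[{"dx":-0.01,"dy":-0.042,"dz":0,"twist":0},{"dx":-0.02,"dy":-0.085,"dz":0,"twist":0},{"dx":-0.03,"dy":-0.13,"dz":0,"twist":0},{"dx":-0.045,"dy":-0.176,"dz":0,"twist":0},{"dx":-0.055,"dy":-0.22,"dz":0,"twist":0}])

```text
t: 19.55
eef_pos: [495.9, 139.3, 132.8]
tcp_rot: [3.141, 0.001, 0.0]
ft_force: [0.8, -0.1, -0.8]
opening: 0.419
```

>>> carry_out(moves=[{"dx":-0.01,"dy":-0.045,"dz":0,"twist":0},{"dx":-0.02,"dy":-0.09,"dz":0,"twist":0},{"dx":-0.033,"dy":-0.135,"dz":0,"twist":0},{"dx":-0.045,"dy":-0.18,"dz":0,"twist":0},{"dx":-0.055,"dy":-0.22,"dz":0,"twist":0}])

```text
t: 20.05
eef_pos: [441.0, 359.6, 132.7]
tcp_rot: [3.141, 0.001, 0.001]
ft_force: [0.3, 0.1, -0.4]
opening: 0.416
```

>>> carry_out(moves=[{"dx":-0.005,"dy":-0.03,"dz":0,"twist":0},{"dx":-0.005,"dy":-0.03,"dz":0,"twist":0},{"dx":-0.005,"dy":-0.03,"dz":0.03,"twist":0},{"dx":-0.005,"dy":-0.03,"dz":0.06,"twist":0},{"dx":-0.005,"dy":-0.03,"dz":0.08,"twist":0}])

```text
t: 20.55
eef_pos: [436.6, 386.4, 51.1]
tcp_rot: [3.14, 0.002, -0.0]
ft_force: [0.6, 0.7, -0.4]
opening: 0.414
```

>>> carry_out(moves=[{"dx":0,"dy":0,"dz":0.015,"twist":0},{"dx":0,"dy":0,"dz":0.0245,"twist":0},{"dx":0,"dy":0,"dz":0.0245,"twist":0}])

```text
t: 20.85
eef_pos: [437.2, 386.8, 28.0]
tcp_rot: [3.14, 0.001, -0.0]
ft_force: [0.8, 0.5, -1.4]
opening: 0.415
```

>>> carry_out(grip=0.06, moves=[{"dx":0,"dy":0,"dz":0,"twist":0},{"dx":0,"dy":0,"dz":0,"twist":0},{"dx":0,"dy":0,"dz":0,"twist":0},{"dx":0,"dy":0,"dz":0,"twist":0},{"dx":0,"dy":0,"dz":0,"twist":0}])

```text
t: 21.35
eef_pos: [437.3, 387.7, 29.2]
tcp_rot: [-3.142, -0.0, 0.0]
ft_force: [0.6, 0.7, -0.7]
opening: 0.628
```

>>> carry_out(moves=[{"dx":0,"dy":0,"dz":-0.02,"twist":0},{"dx":0,"dy":0,"dz":-0.06,"twist":0},{"dx":0,"dy":0,"dz":-0.1,"twist":0},{"dx":0,"dy":0,"dz":-0.1,"twist":0}])

```text
t: 21.75
eef_pos: [438.9, 389.0, 134.0]
tcp_rot: [-3.137, -0.007, 0.0]
ft_force: [-0.2, 0.1, -0.7]
opening: 0.628
```

>>> carry_out(grip=0.09, moves=[{"dx":0.001,"dy":0.042,"dz":0,"twist":0},{"dx":0.002,"dy":0.084,"dz":0,"twist":0},{"dx":0.003,"dy":0.126,"dz":0,"twist":0},{"dx":0.004,"dy":0.168,"dz":0,"twist":0},{"dx":0.005,"dy":0.21,"dz":0,"twist":0}])

```text
t: 22.25
eef_pos: [441.8, 176.2, 128.7]
tcp_rot: [3.141, 0.0, 0.001]
ft_force: [1.1, -0.2, -0.1]
opening: 0.938
```

>>> carry_out(moves=[{"dx":0.001,"dy":0.042,"dz":0,"twist":0},{"dx":0.002,"dy":0.084,"dz":0,"twist":0},{"dx":0.003,"dy":0.126,"dz":0,"twist":0},{"dx":0.004,"dy":0.168,"dz":0,"twist":0},{"dx":0.0045,"dy":0.195,"dz":0,"twist":0}])

```text
t: 22.75
eef_pos: [446.5, -19.6, 128.7]
tcp_rot: [3.141, 0.0, -0.001]
ft_force: [0.6, 0.5, 0.2]
opening: 0.947
```

>>> carry_out(moves=[{"dx":0,"dy":0,"dz":0,"twist":0},{"dx":0,"dy":0,"dz":0.03,"twist":0}])

```text
t: 22.95
eef_pos: [448.3, -18.0, 100.6]
tcp_rot: [3.141, -0.005, -0.002]
ft_force: [0.3, 0.2, -0.7]
opening: 0.944
```

>>> carry_out(moves=[{"dx":0,"dy":0,"dz":0.03,"twist":0},{"dx":0,"dy":0,"dz":0.055,"twist":0},{"dx":0,"dy":0,"dz":0.0755,"twist":0},{"dx":0,"dy":0,"dz":0.0755,"twist":0}])

```text
t: 23.35
eef_pos: [445.5, -16.4, 21.6]
tcp_rot: [-3.141, 0.004, 0.001]
ft_force: [-0.3, -0.7, -0.4]
opening: 0.945
```

>>> carry_out(grip=0, moves=[{"dx":0,"dy":0,"dz":0,"twist":0},{"dx":0,"dy":0,"dz":0,"twist":0},{"dx":0,"dy":0,"dz":0,"twist":0},{"dx":0,"dy":0,"dz":0,"twist":0},{"dx":0,"dy":0,"dz":0,"twist":0}])

```text
t: 23.85
eef_pos: [447.0, -17.3, 24.1]
tcp_rot: [3.141, -0.001, 0.0]
ft_force: [-1.3, 0.1, 0.9]
opening: 0.583
```

>>> carry_out(moves=[{"dx":0,"dy":0,"dz":0,"twist":0},{"dx":0,"dy":0,"dz":0,"twist":0},{"dx":0,"dy":0,"dz":0,"twist":0},{"dx":0,"dy":0,"dz":0,"twist":0},{"dx":0,"dy":0,"dz":0,"twist":0}])

```text
t: 24.35
eef_pos: [446.9, -17.4, 23.7]
tcp_rot: [3.141, -0.0, 0.0]
ft_force: [-1.8, -0.7, 5.0]
opening: 0.415
```

>>> carry_out(moves=[{"dx":0,"dy":0,"dz":0,"twist":0},{"dx":0,"dy":0,"dz":-0.03,"twist":0},{"dx":0,"dy":0,"dz":-0.07,"twist":0},{"dx":0,"dy":0,"dz":-0.11,"twist":0},{"dx":0,"dy":0,"dz":-0.11,"twist":0}])

```text
t: 24.85
eef_pos: [448.5, -17.5, 137.3]
tcp_rot: [3.14, -0.007, 0.0]
ft_force: [0.1, 0.2, -1.5]
opening: 0.415
```

```bash
python3 - <<'E'
from h import *
p,d=read_camera("side");cv2.imwrite("pics/s2.png",p[:,:,::-1]);print(state()["eef_pos"])
E
```

```text
[447.5883965  -17.38404417 135.19219795]
```

View pics/s2.png

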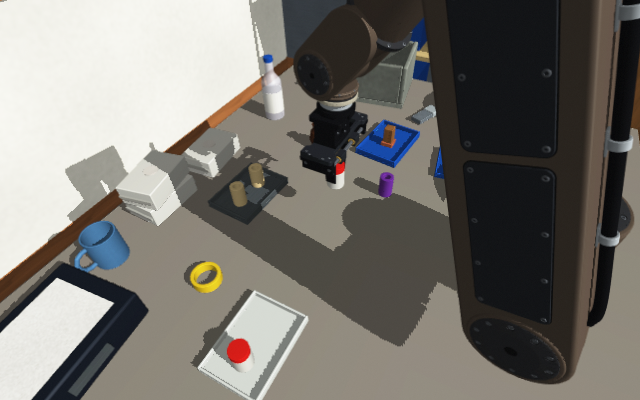

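The stamp stands upright in the blue tray at (389,134). Jar A stands in the white tray at (240,355), and jar B is in the gripper at (337,175).

>>> carry_out(moves=[{"dx":-0.001,"dy":-0.045,"dz":0,"twist":0},{"dx":-0.002,"dy":-0.09,"dz":0,"twist":0},{"dx":-0.003,"dy":-0.135,"dz":0,"twist":0},{"dx":-0.004,"dy":-0.18,"dz":0,"twist":0},{"dx":-0.005,"dy":-0.22,"dz":0,"twist":0}])

```text
t: 25.4
eef_pos: [440.8, 204.6, 131.9]
tcp_rot: [3.141, 0.002, 0.001]
ft_force: [-0.0, -0.6, -1.4]
opening: 0.417
```

>>> carry_out(moves=[{"dx":-0.001,"dy":-0.04,"dz":0,"twist":0},{"dx":-0.002,"dy":-0.075,"dz":0,"twist":0},{"dx":-0.004,"dy":-0.1,"dz":0,"twist":0},{"dx":-0.004,"dy":-0.1,"dz":0,"twist":0},{"dx":-0.004,"dy":-0.1,"dz":0.04,"twist":0}])

```text
t: 25.9
eef_pos: [439.0, 303.8, 94.9]
tcp_rot: [-3.139, -0.005, 0.002]
ft_force: [1.1, 0.5, -2.0]
opening: 0.415
```

>>> carry_out(moves=[{"dx":0,"dy":0,"dz":0.03,"twist":0},{"dx":0,"dy":0,"dz":0.05,"twist":0},{"dx":0,"dy":0,"dz":0.0645,"twist":0},{"dx":0,"dy":0,"dz":0.0645,"twist":0}])

```text
t: 26.3
eef_pos: [436.8, 301.2, 26.5]
tcp_rot: [3.139, 0.004, -0.0]
ft_force: [-0.1, 0.4, 0.0]
opening: 0.419
```

>>> carry_out(grip=0.06, moves=[{"dx":0,"dy":0,"dz":0,"twist":0},{"dx":0,"dy":0,"dz":0,"twist":0},{"dx":0,"dy":0,"dz":0,"twist":0},{"dx":0,"dy":0,"dz":0,"twist":0},{"dx":0,"dy":0,"dz":0,"twist":0}])

```text
t: 26.8
eef_pos: [437.8, 302.7, 29.3]
tcp_rot: [-3.141, -0.0, 0.0]
ft_force: [-0.3, -0.2, -0.7]
opening: 0.628
```

>>> carry_out(moves=[{"dx":0,"dy":0,"dz":-0.02,"twist":0},{"dx":0,"dy":0,"dz":-0.06,"twist":0},{"dx":0,"dy":0,"dz":-0.1,"twist":0},{"dx":0,"dy":0,"dz":-0.14,"twist":0},{"dx":0,"dy":0,"dz":-0.18,"twist":0}])

```text
t: 27.3
eef_pos: [437.5, 302.6, 211.0]
tcp_rot: [-3.142, -0.0, 0.0]
ft_force: [0.1, 0.8, 0.5]
opening: 0.631
```

>>> carry_out(moves=[{"dx":0,"dy":0.04,"dz":0,"twist":0},{"dx":0,"dy":0.08,"dz":0,"twist":0},{"dx":0,"dy":0.12,"dz":0,"twist":0},{"dx":0,"dy":0.16,"dz":0,"twist":0},{"dx":0,"dy":0.2,"dz":0,"twist":0}])

```text
t: 27.8
eef_pos: [437.5, 101.3, 209.4]
tcp_rot: [3.142, -0.001, 0.001]
ft_force: [0.5, -0.5, 0.0]
opening: 0.631
```

>>> carry_out(moves=[{"dx":0,"dy":0.03,"dz":0,"twist":0},{"dx":0,"dy":0.06,"dz":0,"twist":0},{"dx":0,"dy":0.09,"dz":0,"twist":0},{"dx":0,"dy":0.09,"dz":0,"twist":0},{"dx":0,"dy":0.09,"dz":0,"twist":0}])

```text
t: 28.3
eef_pos: [437.7, 12.4, 209.2]
tcp_rot: [-3.142, -0.0, -0.001]
ft_force: [0.2, 0.1, -0.5]
opening: 0.631
```

```bash
python3 - <<'E'
from h import *
out=[]
for n in("top","side"):
    p,d=read_camera(n);out.append(cv2.resize(p,(800,500))[:, :]);np.save(n+"_d.npy",d);np.save(n+"_p.npy",p)
    c=camera_info(n);R=np.array(c["R"]);t=np.array(c["t"])
    v,u=np.mgrid[:400,:640];px=np.c_[u.ravel(),v.ravel()].astype(float)
    q=cv2.undistortPoints(px.reshape(-1,1,2),np.array(c["mtx"]),np.array(c["dist_coeffs"])).reshape(-1,2)
    W=(np.c_[q,np.ones(len(q))]*d.reshape(-1,1)-t)@R; W=W[d.ravel()>0]
    for k,(x,y) in dict(jarA=(437,388),jarB=(437,308),propA=(693,54),propB=(693,-26),stamp=(436,-357),vase=(622,-252)).items():
        s=W[(np.hypot(W[:,0]-x,W[:,1]-y)<35)&(W[:,2]>58)&(W[:,2]<90)]
        if len(s)>5:
            r=cv2.minAreaRect(s[:,:2].astype(np.float32)); print(n,k,len(s),np.round(r[0],1),np.round(r[1],1),"z",np.percentile(s[:,2],[5,50,95]).round(1))
    if n=="top": print(blob(p,(22,150,100),(34,255,255),(215,138,250,170),24), blob(p,(-8,60,20),(15,255,140),(398,140,422,162),60))
    cv2.imwrite(f"pics/e_{n}.png",p[:,:,::-1])
print(state()["eef_pos"])
E
```

```text
top jarA 138 [438.2 386.9] [36.5 37.6] z [60.5 64.4 67.9]
top jarB 148 [438.  299.2] [38.7 37.9] z [60.1 63.7 67.7]
top propA 89 [691.4  52.6] [33.  32.7] z [59.5 63.2 66.8]
top propB 87 [690.4 -27.1] [33.3 32.4] z [60.  63.4 67.8]
top stamp 87 [ 437.  -354.1] [25.3 27.7] z [58.9 63.5 68.2]
top vase 141 [ 627.4 -254.7] [37.9 34.2] z [60.  78.6 82.8]
(array([615.7, 274.7]), array([66.7, 62.3]), 47.2, (223, 142, 22, 22)) (array([ 622.3, -252.4]), array([50.9, 51. ]), 1.7, (401, 144, 18, 18))
side jarA 438 [435.6 385.7] [39.2 38.8] z [62.1 65.5 67.2]
side jarB 347 [435.7 301.4] [39.2 38.4] z [61.9 64.8 66.7]
side propA 121 [691.6  53.6] [34.4 35.4] z [59.4 65.  66.8]
side propB 106 [692.1 -25.8] [33.4 35.6] z [58.6 64.3 67.4]
side stamp 69 [ 434.8 -355.6] [28.4 28.3] z [59.6 65.2 66.8]
[437.72472518  13.27815086 209.1600861 ]
```

View pics/e_side.png

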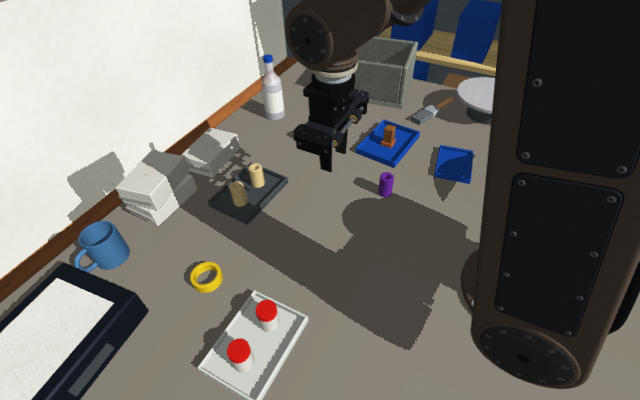

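View pics/e_top.png

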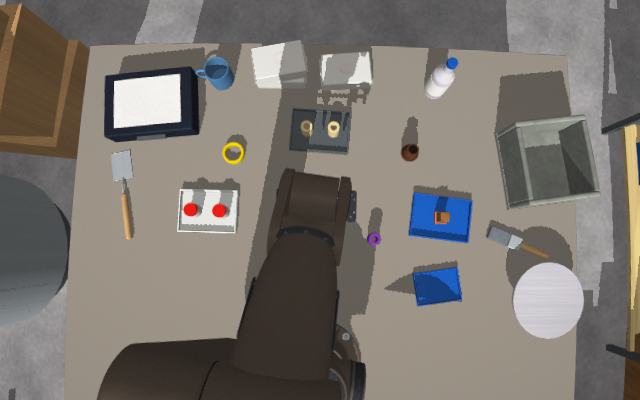

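The end pictures show everything in place. Top view: props at (307,127) and (334,128) in the steel tray, jars at (190,210) and (219,210) in the white tray, and the stamp at (442,217) in the larger blue tray. The vase (410,152), tape (233,153) and purple tube (374,239) have not moved.

```bash
python3 -c "
from cell import *
print(job_done())"
```

```text
the job is handed in; nothing more can be done
None
```

I put both buff props in the steel tray, both red-capped jars in the white tray, and the stamp in the larger blue tray. All five were released, and I handed the job in at about 28.4 s of the 120 s allowed.

**Last checks (both cameras):** the tops of all five things are 63–66 mm above the table, which fits standing on the tray floors. Their centres are within about 50 mm of the tray centres along the long side and a few mm across. In the top view the vase and tape are within about 0.2 mm of their first measured positions, and the purple tube is unmoved in the pictures. The gripper was clear of everything, about 210 mm above the bench.

**Failures and disagreements:** one move call was refused for a missing "dz" key, and nothing moved. The two cameras' readings differed by 1 to 3 mm. I did not measure tilt angles directly; uprightness is judged from the flat top heights and the pictures. In the last side view the arm hides the vase, so its final check rests on the top view alone.

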